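# Hang the brass-bangle carrier on the finishing rail and lock it in

### The job

Take the orange-handled carrier that stands on the bench, lift its hook over the rail's yellow anti-jump lip and lower it gently, without dropping it, until it sits fully home in the free bay marked by the green plate, hook square to the rail. Then lift the black lever knob out of its notch, pull it along the gate towards the robot and let it drop fully into the other notch, so that the red keeper bar locks all the carriers in. Leave the two carriers already hanging in their bays, do not tip the carrier, and do not disturb the other things on the bench.

Things in the scene. Friction and masses are not known exactly. Their poses are not given: they have to be found in the camera images.
- carrier_handle (a point): Centre of the carrier's orange handle, a square block 20 x 20 mm, 48 tall, sides along x and y. The carrier is a rigid steel C-hook 206 mm tall, about 0.32 kg (varies by a third), standing upright at the start, yaw varied; z is up, x points from its stem to its hook tip. The handle stands on a level arm at z -32 to -24 mm, 16 wide (y), x -34 to +34. The centre of mass is below the handle.
- carrier_hook (a point): The point of the carrier that rests on the lip: middle of the arm's underside, 32 mm below the handle's centre, 150 mm above the foot's underside. Axes as carrier_handle. The lip goes between the stem and the hook tip.
- carrier_tip (a point): Middle of the lower end of the hook tip: 6 mm thick (x), 16 wide, hanging 28 mm down from the arm's underside, 17 mm along +x from the handle's axis. Axes as the carrier's.
- carrier_foot (a point): Middle of the underside of the foot plate, 66 (x) x 60 (y) x 8 mm, 182 mm below the handle's centre. Four brass bangles, 44 mm in diameter, are fixed on it up to 56 mm above this point. The upright stem, 6 (x) x 16 mm, joins foot and arm, centred at x -30 mm. Axes as the carrier's.
- bay_seat (a point): Where carrier_hook must end: middle of the free bay, on top of the yellow lip, 210 mm above the bench; the carrier's x axis must point along this +x. Axes as lip_top. Green plates 46 mm wide on both faces of the rail mark the bay. The three bays are about 100 mm apart, any may be the free one; the neighbours' feet are 60 mm wide.
- lip_top (a point): Middle of the top edge of the yellow anti-jump lip of the rail, 210 mm above the bench. The rail is fixed, placed and turned differently each time. It runs along this y axis, 318 mm long; x points behind the lip, away from the robot; z up. The lip is 8 mm thick (x -4 to +4). End posts, 14 mm thick, at y -163 and +163.
- channel (a point): Middle of the floor of the channel behind the lip, into which the hook tip goes: 26 mm wide (x), 40 mm below the lip's top. Behind it a back wall 6 mm thick, its top 14 mm lower than the lip's. Axes as lip_top.
- under_rail (a point): The rail's underside below the lip, 164 mm above the bench. The space below is open from the robot's side, down to a drip tray (rims 14 mm high). The carrier's foot comes in under the rail from the robot's side with the carrier 30 to 45 mm above its seated height (tip above the lip, bangles below the rail), and then goes down; it cannot go in from straight above.
- hung_a_handle (a point): Centre of the grey handle of a carrier (aluminium bangles) already hanging on the rail; same shape as the orange one. Leave it hanging.
- hung_b_handle (a point): Centre of the grey handle of the other carrier (copper bangles) already hanging on the rail; same shape. Leave it hanging.
- lever_knob (a point): Middle of the black lever knob, an upright cylinder 26 mm in diameter, 44 tall, beyond the rail's +y end (210 mm along y from lip_top), about 262 mm above the bench when down. It lifts straight up and slides along the rail's x axis only; it does not tip. Axes as lip_top.
- gate_box (a point): Middle of the top of the fixed blue gate box below the knob, 160 mm above the bench; box 100 (x) x 60 (y) mm, steel notch plates stand 30 mm above it. Axes as lip_top.
- keeper_edge (a point): Middle of the front lower edge of the red keeper bar, 20 mm wide (x), 6 thick, along the rail. It lies 12 mm above the lip's top, 62 mm behind the lip's middle when open and 22 mm when locked, then over the rear ends of the carriers' arms; it touches no seated carrier. Axes as lip_top.
- lever (a joint): Lift of the lever, m: 0 down in a notch, at most 0.030. Its pin passes the block between the two notches only when lifted over 0.019. Weight and a light spring (about 2.5 N together) drop it when let go over a notch.
- keeper (a joint): Slide of the lever with the red keeper bar, m: 0 open (at the start, knob in the notch farther from the robot; up to 0.003 by play), 0.040 locked (nearer notch). It grows as the knob moves along -x of lip_top. Each notch has about 3 mm of play. Light friction, about 1.2 N.
- jar: Bystander: amber jar with white cap, 60 mm wide, 85 tall, standing in one of the three places in front of the rail (so may be beside the carrier). Origin under its centre.
- mandrel: Bystander: steel ring mandrel on a wooden block, block 75 x 60 mm, 84 tall, in another of the three places in front of the rail. Origin under its centre.
- hammer: Bystander: hammer lying at the right of the bench.
- driver: Bystander: screwdriver lying at the left of the bench.
- filecup: Bystander: white cup 70 mm wide, 90 tall, at the right. Origin under its centre.
- pickle: Bystander: blue bottle 60 mm wide, 160 tall, at the left. Origin under its centre.
- pliers: Bystander: red-handled pliers lying at the right of the bench.
Not all that is in view belongs to the job. What is shaped like the part that bears carrier_handle but turquoise is not meant.

How it is judged (in metres and radians):
On the way, in this order (a step that is already met when the one before it is completed fails the run):
1. the carrier's hook sits behind the lip in the free bay while the keeper is still open (x of carrier_hook in the frame of bay_seat between -0.012 and 0.012 m and y of carrier_hook in the frame of bay_seat between -0.018 and 0.018 m and z of carrier_hook in the frame of bay_seat between -0.005 and 0.005 m and angle between carrier_hook's own z axis and vertical below 0.12 rad and angle between the x axis of carrier_hook and the x axis of bay_seat, either way round below 0.25 rad and value of joint keeper below 0.008 m), for 0.2 s.
2. the lever has been moved along the gate and dropped into the locked notch (value of joint keeper above 0.034 m and value of joint lever below 0.005 m), for 0.2 s.
At the end, for the whole second after the job is handed in: The carrier hangs at rest in the free bay: hook point within 12 mm of the lip's middle across the rail, 18 mm along it and 5 mm in height, upright within 0.12 rad, square to the rail within 0.25 rad; keeper at 0.034 m or more, lever within 5 mm of fully down; both other carriers still hanging (all of step 2 and x of carrier_hook in the frame of bay_seat between -0.012 and 0.012 m and y of carrier_hook in the frame of bay_seat between -0.018 and 0.018 m and z of carrier_hook in the frame of bay_seat between -0.005 and 0.005 m and angle between carrier_hook's own z axis and vertical below 0.12 rad and angle between the x axis of carrier_hook and the x axis of bay_seat, either way round below 0.25 rad and z of hung_a_handle in the frame of lip_top between 0.024 and 0.04 m and z of hung_b_handle in the frame of lip_top between 0.024 and 0.04 m and linear speed of carrier below 0.03 m/s); the robot touches nothing.
It fails at once if a bystander on the bench is pushed more than 30 mm (distance of any of jar, mandrel, hammer, driver, filecup, pickle, pliers from where it was at the start of the episode above 0.03 m).
It fails at once if a hanging carrier is shoved more than 25 mm (distance of any of hung_a_handle, hung_b_handle from where it was at the start of the episode above 0.025 m).
It fails at once if the carrier is tipped beyond 0.6 rad (angle between carrier_hook's own z axis and vertical above 0.6 rad).
It fails at once if the carrier is let fall (over 0.4 m/s while no finger touches it) (linear speed of carrier above 0.4 m/s and contact force between the fingers and carrier below 0.05 N).
It fails at once if the carrier is forced onto the rail with over 60 N (contact force between carrier and rail above 60 N).
It also fails if it takes over 54 s, if anything falls off the work surface, if the arm or the gripper's body presses on something with over 40 N, if the wrist force passes 120 N, or if a joint passes its speed limit or range.

### The arm

A 6-joint arm with a two-finger parallel gripper is mounted at the origin on the work surface. World frame = base frame: x ahead of the robot, y to its left, z up, the work surface at z = 0. Lengths are in mm, angles in rad, forces in N, time in s.
With the tool pointing down it reaches from about 275 to 825 mm from the base axis. Payload 4.9 kg.
Tool frame: the origin (TCP) lies midway between the tips of the shut fingers; the grasp point (between the pads) lies 19 mm behind it (arm.grip_point_offset is the distance from the TCP to the grasp point, in mm); z points along the fingers, y is the line along which they close (so a half turn about z gives the same grasp; the last joint's range is limited). The gripper opens to 85 mm and grips with 20 to 120 N. Pads are 22 mm wide; open, the fingers measure 114 mm over their backs; the gripper's body (76 mm by 85 mm) begins 54 mm behind the grasp point. The pads swing forward as they close: fully open they stand 13 mm farther back than shut.
Start: joints at [-1.477, 0.326, -0.193, 1.052, 0, 1.437], TCP at [124.22, -535.806, 231.281] pointing down, gripper open.
Joint ranges: [-2.65, 2.65], [-0.97, 1.79], [-1.3, 1.35], [-1.93, 2.1], [-1.47, 1.37], [-3.14, 3.14]. Speed limits (rad/s): [2.57, 2.57, 3.14, 3.14, 3.14, 3.14].

### API

Orientations are given as [roll, pitch, yaw] about the fixed x, y, z axes, in that order (R = Rz(yaw) Ry(pitch) Rx(roll)).
In Python, from cell import get_obs, eyes, arm gives the robot as it stands. The module is installed in compiled form; this text tells all that it offers.
- The arm moves only by the tool drive_tool, never from a script. Its argument "rows" is a list of rows, each an object with "translation": the shift along the tool's x, y, z normalised to -1 to 1, where 1 is 500 mm, a list of three; "roll": the turn about the tool's z normalised to -1 to 1, where 1 is 2 pi rad; "jaw": the closure, from -1 (fully open) to 1 (shut). A call has 1 to 12 rows; each row is the pose to reach, as a shift and turn from the pose commanded when the call began, along the tool's axes at that moment, turning the shorter way round; what a row does not reach only later rows make up. A row lasts 1/8 s, in which the tool goes at most 62.5 mm and 10.7 degrees, less where a joint would pass 70% of its speed; a pose out of reach is approached as far as the arm can. A call with a number of a shift or a turn outside -1 to 1 is refused whole. A call with a gripper value outside its range is refused whole. The fingers move at their own pace and stop on an object; "newtons" is the grip in N (left out, the last holds). Time passes only in rows, so rows that repeat a pose let the fingers close. It gives the time, the measured TCP pose, the force, the opening and the grip force at its end, in the units of the state.
- get_obs(): the state, without advancing time (a new reading comes with each control period).
- eyes.camera(name): name is "scene" or "top" or "wrist"; returns the picture (420x560x3 uint8, red, green, blue); there is no depth.
- eyes.camera_params(name): a dict with "fx", "fy", "cx", "cy" (pixels), "xyz" and "attitude" of the camera in the world. Camera axes: x right, y up, looking along -z (the intrinsics and any distortion apply to the point x, -y, -z); pixel columns grow to the right and rows downward; lengths in mm; the calibration is good to about 2 mm. A picture is of the moment at which its call begins: read the wrist's pose just before it. camera_params takes no time and is no camera call; for the wrist camera it gives the pose at the moment of the call.
- arm.sign_off(): hands the job in; it is judged then, once.
The state is a dict: "clock": time; "joint_positions": joint angles; "joint_velocities": joint speeds; "joint_torque": joint torques, N m; "position": TCP position; "tcp_rot": TCP orientation; "force": force on the tool from outside, world axes, zero at the start; "ft_torque": the same for the moment, N m; "gripper_width": finger opening in mm; "gripper_force": force on a finger pad.
Only numpy, scipy, OpenCV 4.12 (cv2) and the standard library are available. Lean on these libraries where they do the work, as an engineer would, in place of code of your own. Each camera call takes 0.05 s, during which the arm holds its last target. There are 200 camera calls.

## Working session

There is one attempt and no reset: what is moved stays moved. The work goes in short steps, Python scripts to look and compute and a tool call to move; the robot and the scene stay as the last step left them, time stands still between calls to the robot, and variables do not carry over. Pictures are saved under pics/ and viewed, at most 12 in all, crops included, and the job is handed in when it is done.

Besides the shell and the picture viewer there is one more tool, called after "Request:" as name(argument=value, ...) on one line, values as JSON. drive_tool: Moves the arm, as the interface text tells. Scaled input: -1 to 1 covers 500 mm each way for a shift and 2 pi rad each way for a turn. Its arguments: {"type":"object","properties":{"rows":{"type":"array"},"newtons":{"type":"number"}},"required":["rows"]}

```bash
mkdir -p pics
cat > h.py <<'E'
import numpy as np,cv2
from scipy.spatial.transform import Rotation as R
from cell import get_obs,eyes,arm
def rot(a):
    a=np.array(a,float)
    return a if a.shape==(3,3) else R.from_euler('xyz',a).as_matrix()
def ray(p,u,v):
    d=np.array([(u-p['cx'])/p['fx'],-(v-p['cy'])/p['fy'],-1.0])
    return np.array(p['xyz'],float),rot(p['attitude'])@d
def onz(p,u,v,z):
    o,d=ray(p,u,v); return o+d*(z-o[2])/d[2]
def proj(p,X):
    c=rot(p['attitude']).T@(np.array(X,float)-p['xyz']); return np.array([p['cx']-p['fx']*c[0]/c[2],p['cy']+p['fy']*c[1]/c[2]])
def two(p1,a,p2,b):
    o1,d1=ray(p1,*a);o2,d2=ray(p2,*b)
    s=np.linalg.lstsq(np.c_[d1,-d2],o2-o1,rcond=None)[0]
    x,y=o1+d1*s[0],o2+d2*s[1]; return (x+y)/2,np.linalg.norm(x-y)
E
python3 - <<'E'
from h import *
for n in ['scene','top','wrist']:
    p=eyes.camera_params(n); im=eyes.camera(n); cv2.imwrite(f'pics/{n}0.png',im[:,:,::-1]); print(n,p)
a=[cv2.imread(f'pics/{n}0.png') for n in ['scene','top']]
print(get_obs(), arm.grip_point_offset)
E
```

```text
scene {'fx': 396.5061842493809, 'fy': 396.5061842493809, 'cx': 281.9708065929707, 'cy': 209.14680460378455, 'xyz': array([1064.73608822, -348.88279126, 1089.52137605]), 'attitude': array([0.61770767, 0.01457659, 0.94611358])}
top {'fx': 494.06065199955475, 'fy': 494.06065199955475, 'cx': 281.6641946458665, 'cy': 210.8686905234555, 'xyz': array([ 314.97258605,    6.62748123, 1711.39213997]), 'attitude': array([ 0.13182829,  0.01542526, -1.59607216])}
wrist {'fx': 321.780658502581, 'fy': 321.780658502581, 'cx': 280.38496595646154, 'cy': 213.83487488788677, 'xyz': array([ 195.45459785, -518.47301558,  372.52812372]), 'attitude': array([-2.95970009e-01,  1.26029626e-03, -1.34291662e+00])}
{'clock': 0.15, 'joint_positions': array([-1.47720543e+00,  3.26708962e-01, -1.93352888e-01,  1.05201372e+00,
       -8.30570792e-06,  1.43657600e+00]), 'joint_velocities': array([ 0.00073475, -0.00256102,  0.00302187, -0.00088273, -0.00050896,
        0.00092335]), 'joint_torque': array([ 2.21506612e-03, -4.43703675e+01,  2.62664849e+01,  1.04480563e-02,
        1.21844917e-05, -5.36301073e-06]), 'position': array([ 124.17124599, -535.34539487,  230.71743569]), 'tcp_rot': array([-3.14032381e+00, -1.62954221e-04,  2.27811125e-01]), 'force': array([ 0.04200735, -0.41966264,  0.72719086]), 'ft_torque': array([ 0.03635239, -0.02475174,  0.03667876]), 'gripper_force': 0.0, 'gripper_width': 85.31251181440636} 18.700000000000003
```

View pics/scene0.png

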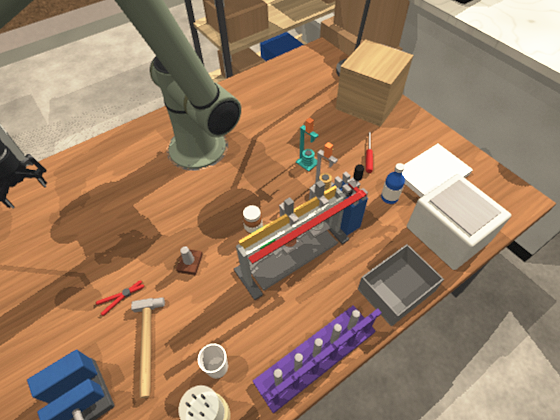

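View pics/top0.png

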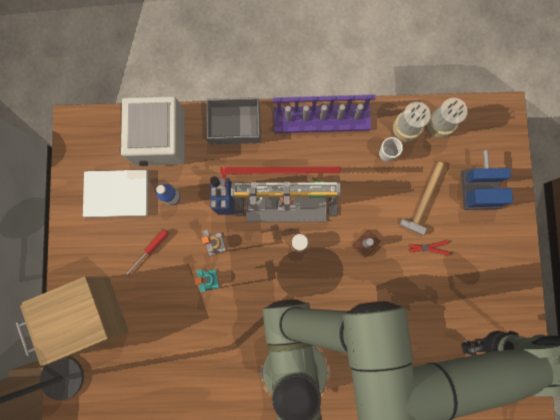

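Run:
```python
from h import *
t=cv2.imread('pics/top0.png');s=cv2.imread('pics/scene0.png')
A=cv2.resize(t[155:300,190:350],(800,725),interpolation=cv2.INTER_CUBIC)
a=cv2.resize(t[160:300,190:350],(400,350),interpolation=cv2.INTER_CUBIC)
b=cv2.resize(s[110:310,230:390],(480,600),interpolation=cv2.INTER_CUBIC)
c=np.zeros((600,800,3),np.uint8); c[:600,320:]=b
c[:560,:320]=cv2.resize(t[165:305,195:275],(320,560),interpolation=cv2.INTER_CUBIC)
cv2.imwrite('pics/crop1.png',c)
for n,im in (('scene',s),('top',t)):
    p=eyes.camera_params(n);h=cv2.cvtColor(im,cv2.COLOR_BGR2HSV)
    for nm,lo,hi in (('orange',(4,170,150),(14,255,255)),('yellow',(18,150,120),(32,255,255)),('green',(45,80,60),(78,255,255))):
        m=cv2.inRange(h,lo,hi); k,l,st,ce=cv2.connectedComponentsWithStats(m)
        for i in range(1,k):
            if st[i,4]>=12 and 180<ce[i,0]<400 and 100<ce[i,1]<310: print(n,nm,st[i],ce[i].round(1),onz(p,*ce[i],{'orange':182+24,'yellow':210,'green':190}[nm]).round(0))
```

```text
scene orange [305 118   9  15  76] [308.6 124.6] [328. 272. 206.]
scene orange [324 142   9  16  85] [327.8 150.5] [453. 249. 206.]
scene yellow [324 186  12  13  81] [329.9 192.9] [585. 147. 210.]
scene yellow [294 197  25  20 230] [306.3 206.4] [582.  65. 210.]
scene yellow [239 214  50  34 446] [265.3 230.7] [581. -69. 210.]
scene green [260 239  15  10  34] [266.9 243.6] [605. -82. 190.]
top orange [202 237   7   6  30] [205.4 239.8] [432. 260. 206.]
top orange [195 278   6   6  27] [197.5 280.6] [309. 285. 206.]
top yellow [235 193  14   3  41] [241.3 194. ] [570. 148. 210.]
top yellow [257 193  26   3  76] [269.8 194. ] [568.  60. 210.]
top yellow [290 192  47   4 109] [312.3 193.8] [565. -71. 210.]
top green [310 196  14   1  14] [316.5 196. ] [561. -85. 190.]
```

View pics/crop1.png

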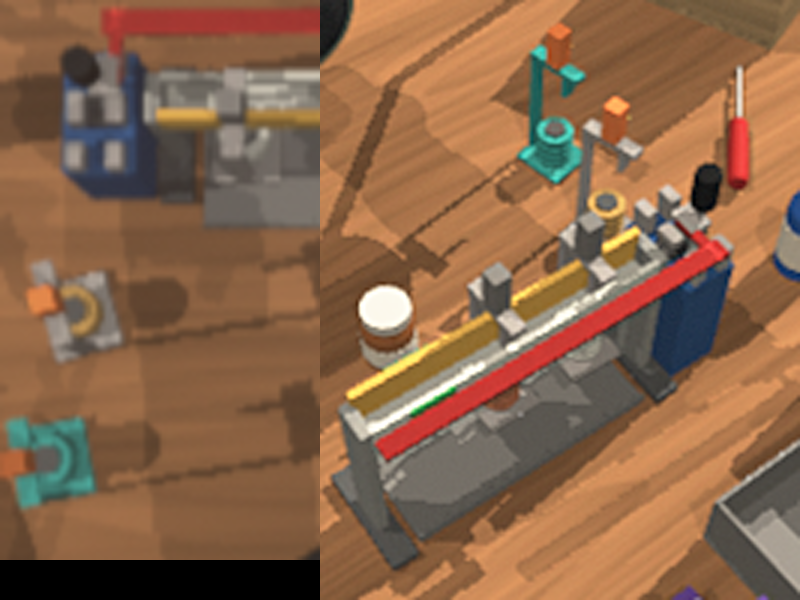

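Request:
drive_tool(rows=[{"translation": [0,0,-0.2],"roll": -0.35,"jaw": -1},{"translation": [0,0,-0.2],"roll": -0.35,"jaw": -1},{"translation": [0.57,-0.69,-0.24],"roll": -0.35,"jaw": -1},{"translation": [0.57,-0.69,-0.24],"roll": -0.35,"jaw": -1},{"translation": [0.57,-0.69,-0.24],"roll": -0.35,"jaw": -1},{"translation": [0.57,-0.69,-0.24],"roll": -0.35,"jaw": -1},{"translation": [0.57,-0.69,-0.24],"roll": -0.35,"jaw": -1},{"translation": [0.57,-0.69,-0.24],"roll": -0.35,"jaw": -1},{"translation": [0.57,-0.69,-0.24],"roll": -0.35,"jaw": -1},{"translation": [0.57,-0.69,-0.24],"roll": -0.35,"jaw": -1},{"translation": [0.57,-0.69,-0.24],"roll": -0.35,"jaw": -1},{"translation": [0.57,-0.69,-0.24],"roll": -0.35,"jaw": -1}])

```text
clock: 1.65
position: [323.9, -134.7, 351.2]
tcp_rot: [-3.142, -0.0, 2.433]
force: [-0.6, -0.0, 0.5]
gripper_width: 85.3
gripper_force: 0.0
```

```bash
cat >> h.py <<'E'
def mv(X,yaw,src=None):
    o=get_obs() if src is None else src
    M=rot(o['tcp_rot']); d=M.T@(np.array(X,float)-o['position'])/500
    dy=(yaw-o['tcp_rot'][2]+np.pi)%(2*np.pi)-np.pi
    print('move',d.round(4),'roll',round(-dy/2/np.pi,4))
E
python3 - <<'E'
from h import *
mv([470,0,400],3.14)
s=eyes.camera_params('scene');t=eyes.camera_params('top')
print(two(s,(327.8,150.5),t,(205.4,239.8)))
E
```

```text
move [-0.0465  0.3947 -0.0977] roll -0.1125
(array([434.76122544, 265.22892593, 180.12420974]), np.float64(1.6203069221587378))
```

Request:
drive_tool(rows=[{"translation": [-0.05,0.395,-0.1],"roll": -0.1125,"jaw": -1},{"translation": [-0.05,0.395,-0.1],"roll": -0.1125,"jaw": -1},{"translation": [-0.05,0.395,-0.1],"roll": -0.1125,"jaw": -1},{"translation": [-0.05,0.395,-0.1],"roll": -0.1125,"jaw": -1},{"translation": [-0.05,0.395,-0.1],"roll": -0.1125,"jaw": -1}])

```text
clock: 2.28
position: [472.9, -1.7, 400.8]
tcp_rot: [-3.142, -0.001, 3.135]
force: [-0.0, -0.5, -0.4]
gripper_width: 85.4
gripper_force: 0.0
```

Run:
```python
from h import *
import json
o=get_obs();p=eyes.camera_params('wrist');im=eyes.camera('wrist');cv2.imwrite('pics/w1.png',im[:,:,::-1])
print(o['position'],o['tcp_rot'],p)
import pickle;pickle.dump(p,open('w1.pkl','wb'))
mv([440,240,370],3.4)
h=cv2.cvtColor(im,cv2.COLOR_RGB2HSV);m=cv2.inRange(h,(18,150,100),(32,255,255))
k,l,st,ce=cv2.connectedComponentsWithStats(m)
for i in range(1,k):
    if st[i,4]>30: print(st[i],ce[i].round(1))
```

```text
[472.85018902  -1.70568918 400.83825643] [-3.14156178e+00 -8.01847616e-04  3.13486369e+00] {'fx': 321.780658502581, 'fy': 321.780658502581, 'cx': 280.38496595646154, 'cy': 213.83487488788677, 'xyz': array([397.35572485,  -0.97809026, 542.80699813]), 'attitude': array([-2.95184357e-01,  3.00148001e-04,  1.56416565e+00])}
move [0.0683 0.4841 0.0615] roll -0.0425
[433 127  40  29 408] [450.5 138.6]
[ 157  252  129   24 2023] [227.9 264.7]
[ 302  254   76   24 1618] [339.1 265.4]
[393 256  42  23 726] [412.  267.3]
```

View pics/w1.png

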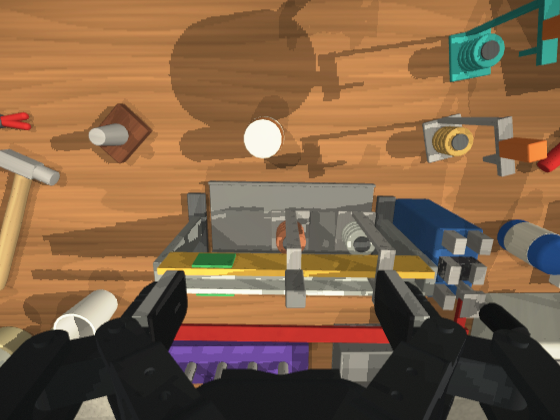

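```bash
cat > rail.py <<'E'
from h import *
import pickle
p=pickle.load(open('w1.pkl','rb'));im=cv2.imread('pics/w1.png');h=cv2.cvtColor(im,cv2.COLOR_BGR2HSV)
m=cv2.inRange(h,(18,120,80),(34,255,255));g=cv2.inRange(h,(45,80,50),(85,255,255))
P=[]
for u in list(range(192,284))+list(range(307,365))+list(range(397,428)):
    r=np.where(m[245:285,u])[0]
    if len(r)>5: P.append(onz(p,u,245+r.max()+.5,210)[:2])
P=np.array(P,np.float32); f=cv2.fitLine(P,cv2.DIST_HUBER,0,.01,.01).ravel()
d=f[:2]*np.sign(f[1]); yaw=np.arctan2(-d[0],d[1]); ax=np.array([d[1],-d[0]])
print('lip yaw',yaw,'resid',np.std((P-f[2:])@ax))
for u in (157,433):
    r=np.where(m[245:285,u+ (3 if u<200 else -3)])[0]; print('end',u,r.min()+245,r.max()+245,onz(p,u,245+r.max(),210))
k,l,st,ce=cv2.connectedComponentsWithStats(g)
for i in range(1,k):
    if st[i,4]>40 and 240<ce[i,1]<310:
        a,b,w,hh=st[i,:4]; print('green',st[i],ce[i],onz(p,a,b+hh/2,205),onz(p,a+w,b+hh/2,205))
print('line pt -4', f[2:]-4*ax, ax)
q=f[2:]-4*ax
for y in(-160,-100,0,100,160): print(y,q+d*y-d*(q@d)*0)
E
python3 rail.py
```

```text
lip yaw -0.023196055 resid 0.73729134
end 157 264 273 [ 568.44114372 -143.51421076  210.        ]
end 433 268 278 [576.86234818 173.33701849 210.        ]
green [192 253  44  15 560] [213.90714286 260.33928571] [ 555.39681533 -103.59420971  205.        ] [555.72462948 -53.08167388 205.        ]
green [196 294  38   2  75] [214.74666667 294.49333333] [ 600.23796671 -102.71994725  205.        ] [600.52927707 -57.55501667 205.        ]
line pt -4 [569.12976   14.649563] [ 0.999731   -0.02319398]
-160 [ 565.4187  -145.30739]
-100 [566.81036 -85.32353]
0 [569.12976   14.649563]
100 [571.44916  114.622665]
160 [572.8408  174.60652]
```

Request:
drive_tool(rows=[{"translation": [0.07,0.485,0.06],"roll": -0.0425,"jaw": -1},{"translation": [0.07,0.485,0.06],"roll": -0.0425,"jaw": -1},{"translation": [0.07,0.485,0.06],"roll": -0.0425,"jaw": -1},{"translation": [0.07,0.485,0.06],"roll": -0.0425,"jaw": -1},{"translation": [0.07,0.485,0.06],"roll": -0.0425,"jaw": -1}])

```text
clock: 2.95
position: [437.4, 242.0, 370.4]
tcp_rot: [3.141, -0.002, -2.879]
force: [0.1, -0.4, 0.6]
gripper_width: 85.5
gripper_force: 0.0
```

Run:
```python
from h import *
import pickle
o=get_obs();p=eyes.camera_params('wrist');im=eyes.camera('wrist');cv2.imwrite('pics/w2.png',im[:,:,::-1])
pickle.dump(p,open('w2.pkl','wb'));print(o['position'],o['tcp_rot'],p['xyz'])
h=cv2.cvtColor(im,cv2.COLOR_RGB2HSV);m=cv2.inRange(h,(4,160,120),(15,255,255))
k,l,st,ce=cv2.connectedComponentsWithStats(m)
for i in range(1,k):
    if st[i,4]>60: print(st[i],ce[i].round(1),onz(p,*ce[i],206))
```

```text
[437.37522844 242.01840696 370.37994191] [ 3.14141505e+00 -1.83439279e-03 -2.87940580e+00] [364.56481108 222.98550988 512.45352882]
[354  62  26  27 547] [366.7  74.4] [310.74564514 287.09707044 206.        ]
[ 88  91  29  45 484] [106.3 113. ] [402.76799097  69.36032254 206.        ]
[292 181  22  28 259] [300.1 189.7] [425.5355072  259.13581612 206.        ]
[385 194  61  36  67] [416.8 213.9] [419.11417095 378.15072266 206.        ]
```

View pics/w2.png

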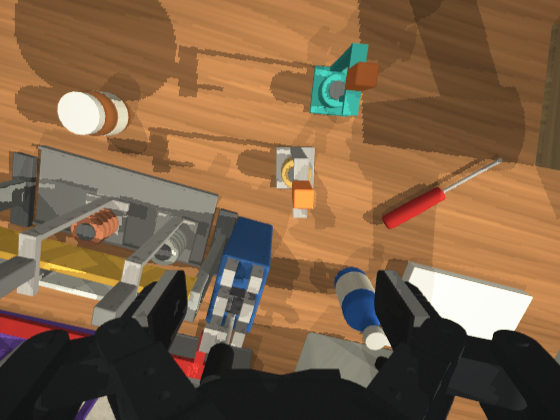

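Run:
```python
from h import *
im=cv2.imread('pics/w2.png')[130:230,250:350]
cv2.imwrite('pics/crop2.png',cv2.resize(im,(600,600),interpolation=cv2.INTER_NEAREST))
```

```text
(no output)
```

View pics/crop2.png

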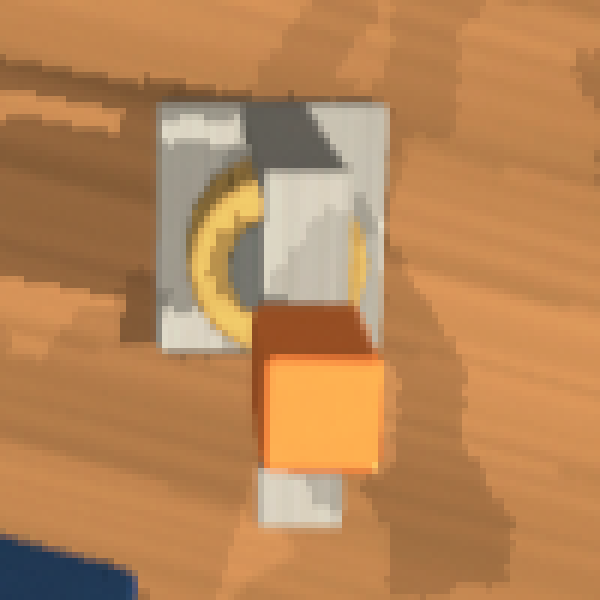

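Run:
```python
from h import *
import pickle
p=pickle.load(open('w2.pkl','rb'))
c=lambda u,v:(250+u/6,130+v/6)
print('handle',onz(p,*c(323,415),206))
a=onz(p,*c(307,169),158);b=onz(p,*c(300,527),158);print('arm',(a+b)/2,np.linalg.norm(a-b),np.arctan2(*(b-a)[1::-1]))
f=[onz(p,*c(*q),8) for q in((158,102),(390,102),(384,350),(162,352))];print('foot',sum(f)/4,np.linalg.norm(f[0]-f[1]),np.linalg.norm(f[1]-f[2]),np.arctan2(*(f[3]-f[0])[1::-1]),np.arctan2(*(f[2]-f[1])[1::-1]))
H=onz(p,*c(323,415),206); mv([H[0],H[1],240],.262+np.pi);mv([H[0],H[1],164],.262+np.pi)
```

```text
handle [433.72450617 265.35356744 206.        ]
arm [433.99168461 265.08856532 158.        ] 68.43950477659847 0.26129632324868973
foot [433.54011227 266.16403342   8.        ] 59.58784038045163 64.99634817107689 0.2748939107024342 0.26884118034085647
move [-0.0049  0.0507  0.2615] roll -0.0003
move [-0.0051  0.0508  0.4135] roll -0.0003
```

Request:
drive_tool(rows=[{"translation": [-0.005,0.05,0.26],"roll": 0,"jaw": -1},{"translation": [-0.005,0.05,0.26],"roll": 0,"jaw": -1},{"translation": [-0.005,0.05,0.26],"roll": 0,"jaw": -1},{"translation": [-0.005,0.05,0.41],"roll": 0,"jaw": -1},{"translation": [-0.005,0.05,0.41],"roll": 0,"jaw": -1},{"translation": [-0.005,0.05,0.41],"roll": 0,"jaw": -1},{"translation": [-0.005,0.05,0.41],"roll": 0,"jaw": 1},{"translation": [-0.005,0.05,0.41],"roll": 0,"jaw": 1},{"translation": [-0.005,0.05,0.41],"roll": 0,"jaw": 1},{"translation": [-0.005,0.05,0.41],"roll": 0,"jaw": 1},{"translation": [-0.005,0.05,0.41],"roll": 0,"jaw": 1}], newtons=60)

```text
clock: 4.38
position: [435.7, 265.1, 167.0]
tcp_rot: [-3.141, 0.001, -2.882]
force: [0.5, -1.6, 5.4]
gripper_width: 19.2
gripper_force: 59.5
```

Run:
```python
from h import *
mv([435.7,265,302],.262+np.pi);mv([480,-78,302],-.023+np.pi);mv([487,-78,267],-.023+np.pi)
```

```text
move [-3.0e-04 -2.0e-04 -2.7e-01] roll -0.0004
move [ 0.0899 -0.686  -0.2699] roll 0.0449
move [ 0.0765 -0.6896 -0.1999] roll 0.0449
```

Request:
drive_tool(rows=[{"translation": [0,0,-0.03],"roll": 0,"jaw": 1},{"translation": [0,0,-0.11],"roll": 0,"jaw": 1},{"translation": [0,0,-0.2],"roll": 0,"jaw": 1},{"translation": [0,0,-0.27],"roll": 0,"jaw": 1},{"translation": [0.01,-0.07,-0.27],"roll": 0.01,"jaw": 1},{"translation": [0.02,-0.16,-0.27],"roll": 0.02,"jaw": 1},{"translation": [0.035,-0.26,-0.27],"roll": 0.03,"jaw": 1},{"translation": [0.05,-0.36,-0.27],"roll": 0.04,"jaw": 1},{"translation": [0.06,-0.46,-0.27],"roll": 0.045,"jaw": 1},{"translation": [0.075,-0.56,-0.27],"roll": 0.045,"jaw": 1},{"translation": [0.085,-0.64,-0.27],"roll": 0.045,"jaw": 1},{"translation": [0.09,-0.686,-0.27],"roll": 0.045,"jaw": 1}])

```text
clock: 5.88
position: [479.1, -79.8, 301.3]
tcp_rot: [3.141, -0.001, 3.116]
force: [0.9, 0.9, -2.3]
gripper_width: 19.0
gripper_force: 59.7
```

Run:
```python
from h import *
import pickle
o=get_obs();p=eyes.camera_params('wrist');im=eyes.camera('wrist');cv2.imwrite('pics/w3.png',im[:,:,::-1])
print(o['position'],o['tcp_rot'],o['force'],o['gripper_width']);pickle.dump(p,open('w3.pkl','wb'))
mv([500,-78,265],-.023+np.pi);mv([569,-79.5,265],-.023+np.pi)
h=cv2.cvtColor(im,cv2.COLOR_RGB2HSV)
for nm,lo,hi,z in (('g',(45,80,50),(85,255,255),200),('o',(4,140,100),(16,255,255),300)):
    m=cv2.inRange(h,lo,hi)
    k,l,st,ce=cv2.connectedComponentsWithStats(m)
    for i in range(1,k):
        if st[i,4]>60: print(nm,st[i],ce[i].round(1),onz(p,*ce[i],z))
```

```text
[479.13736737 -79.80154548 301.26993605] [ 3.14120157e+00 -1.11615797e-03  3.11601543e+00] [ 0.94799828  0.8573342  -2.26706728] 19.044157733055954
move [-0.0405  0.0093  0.0723] roll -0.0007
move [-0.1785  0.01    0.0722] roll -0.0007
g [551   3   9  59 357] [555.8  34.4] [355.68740076 109.67007789 200.        ]
g [256 344  50   3 101] [280.7 345.5] [601.7136085 -82.4467346 200.       ]
o [     0      0    560    378 129415] [248.7 131.4] [409.68960396 -91.54828005 300.        ]
o [  0 181  14  64 492] [  4.3 204.8] [ 439.63453931 -206.05169689  300.        ]
o [247 220   4  36 110] [248.7 239.2] [459.45619348 -94.24402731 300.        ]
o [335 239  47  48 800] [354.  268.5] [476.15984771 -43.4289435  300.        ]
o [ 255  250   52   92 4399] [280.4 297.6] [491.46842522 -79.9454873  300.        ]
o [402 276  82  11 488] [439.  282.5] [484.9275026   -0.81638968 300.        ]
o [ 249  345   63   29 1449] [280.2 359.6] [529.38325111 -81.00681524 300.        ]
o [509 352  43  36 668] [532.  371.9] [541.06071947  56.46488441 300.        ]
o [139 354  21  24 181] [149.5 365. ] [ 531.13360156 -152.04477511  300.        ]
```

View pics/w3.png

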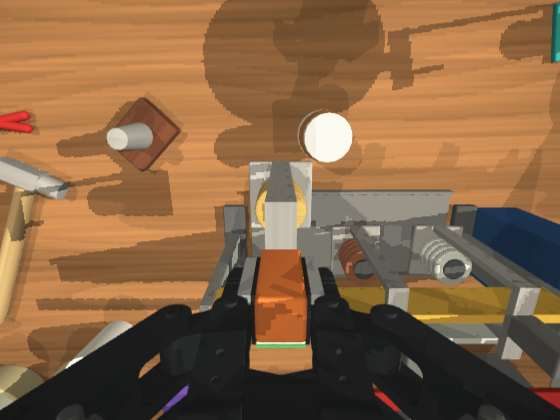

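Request:
drive_tool(rows=[{"translation": [0,0,0.036],"roll": 0,"jaw": 1},{"translation": [0,0,0.072],"roll": 0,"jaw": 1},{"translation": [-0.02,0.001,0.072],"roll": 0,"jaw": 1},{"translation": [-0.06,0.003,0.072],"roll": 0,"jaw": 1},{"translation": [-0.1,0.006,0.072],"roll": 0,"jaw": 1},{"translation": [-0.14,0.008,0.072],"roll": 0,"jaw": 1},{"translation": [-0.17,0.01,0.072],"roll": 0,"jaw": 1},{"translation": [-0.179,0.011,0.072],"roll": 0,"jaw": 1},{"translation": [-0.179,0.011,0.072],"roll": 0,"jaw": 1}])

```text
clock: 7.05
position: [569.4, -74.5, 265.5]
tcp_rot: [3.142, -0.0, 3.118]
force: [0.1, 0.1, -3.6]
gripper_width: 19.6
gripper_force: 59.8
```

Run:
```python
from h import *
o=get_obs();print(o['position'],o['tcp_rot'],o['force'],o['gripper_width']);mv([568.8,-80.5,230],-.023+np.pi,o)
a=eyes.camera('wrist')[:,:,::-1];b=eyes.camera('scene')[:,:,::-1]
cv2.imwrite('pics/c4.png',np.hstack([cv2.resize(a[200:400,140:420],(400,286)),cv2.resize(b[170:310,220:380],(400,350))[:286]]))
```

```text
[569.35773688 -74.45288516 265.47532366] [ 3.14153858e+00 -2.21261537e-04  3.11846658e+00] [ 0.13794025  0.06712628 -3.56502153] 19.571988720264365
move [ 0.0008 -0.0121  0.071 ] roll -0.0
```

View pics/c4.png

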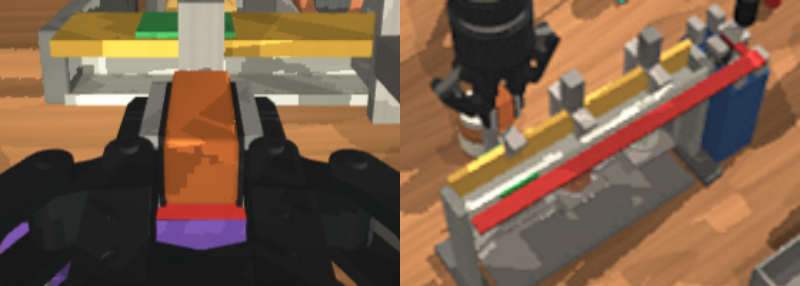

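Request:
drive_tool(rows=[{"translation": [0.001,-0.013,0],"roll": 0,"jaw": 1},{"translation": [0.001,-0.013,0.01],"roll": 0,"jaw": 1},{"translation": [0.001,-0.013,0.02],"roll": 0,"jaw": 1},{"translation": [0.001,-0.013,0.032],"roll": 0,"jaw": 1},{"translation": [0.001,-0.013,0.044],"roll": 0,"jaw": 1},{"translation": [0.001,-0.013,0.056],"roll": 0,"jaw": 1},{"translation": [0.001,-0.013,0.064],"roll": 0,"jaw": 1},{"translation": [0.001,-0.013,0.07],"roll": 0,"jaw": 1},{"translation": [0.001,-0.013,0.07],"roll": 0,"jaw": 1}])

```text
clock: 8.28
position: [568.4, -81.1, 230.1]
tcp_rot: [3.142, -0.0, 3.118]
force: [-1.0, -0.7, -3.6]
gripper_width: 19.2
gripper_force: 59.8
```

Request:
drive_tool(rows=[{"translation": [0,0,0.002],"roll": 0,"jaw": 1},{"translation": [0,0,0.004],"roll": 0,"jaw": 1},{"translation": [0,0,0.005],"roll": 0,"jaw": 1},{"translation": [0,0,0.006],"roll": 0,"jaw": 1},{"translation": [0,0,0.006],"roll": 0,"jaw": 1}])

```text
clock: 8.9
position: [568.5, -81.2, 227.2]
tcp_rot: [3.142, -0.0, 3.118]
force: [0.1, 0.1, -2.6]
gripper_width: 19.4
gripper_force: 59.8
```

Request:
drive_tool(rows=[{"translation": [0,0,0.002],"roll": 0,"jaw": 1},{"translation": [0,0,0.003],"roll": 0,"jaw": 1},{"translation": [0,0,0.003],"roll": 0,"jaw": 1}])

```text
clock: 9.28
position: [568.7, -81.2, 226.9]
tcp_rot: [-3.141, 0.001, 3.118]
force: [-2.5, 1.2, 4.1]
gripper_width: 19.1
gripper_force: 61.1
```

Request:
drive_tool(rows=[{"translation": [0,0,0.003],"roll": 0,"jaw": 0.45},{"translation": [0,0,0.003],"roll": 0,"jaw": 0.3},{"translation": [0,0,0.003],"roll": 0,"jaw": 0.1},{"translation": [0,0,0.003],"roll": 0,"jaw": 0.1},{"translation": [0,0,0.003],"roll": 0,"jaw": 0.1},{"translation": [0,0,-0.02],"roll": 0,"jaw": 0.1},{"translation": [0,0,-0.08],"roll": 0,"jaw": 0.1},{"translation": [0,0,-0.18],"roll": 0,"jaw": 0.1},{"translation": [0,0,-0.26],"roll": 0,"jaw": 0.1},{"translation": [0,0,-0.26],"roll": 0,"jaw": 0.1}])

```text
clock: 10.52
position: [570.3, -81.6, 360.4]
tcp_rot: [-3.14, 0.008, 3.118]
force: [0.5, 0.3, 0.1]
gripper_width: 38.4
gripper_force: 0.0
```

Run:
```python
from h import *
import pickle
o=get_obs();p=eyes.camera_params('wrist');print(o['position'],o['force'],o['gripper_width'])
a=eyes.camera('wrist')[:,:,::-1];b=eyes.camera('scene')[:,:,::-1];t=eyes.camera('top')[:,:,::-1]
cv2.imwrite('pics/w5.png',a);cv2.imwrite('pics/s5.png',b);cv2.imwrite('pics/t5.png',t)
pickle.dump(p,open('w5.pkl','wb'))
c=np.zeros((600,800,3),np.uint8);c[:300,:400]=cv2.resize(a,(400,300));c[300:,:400]=cv2.resize(t[165:225,195:355],(400,150)).repeat(2,0)[:300]
c[:,400:]=cv2.resize(b[140:290,250:390],(400,600));cv2.imwrite('pics/c5.png',c)
```

```text
[570.25344403 -81.62043622 360.42411836] [0.497985   0.26652166 0.14545939] 38.37021413309564
```

View pics/c5.png

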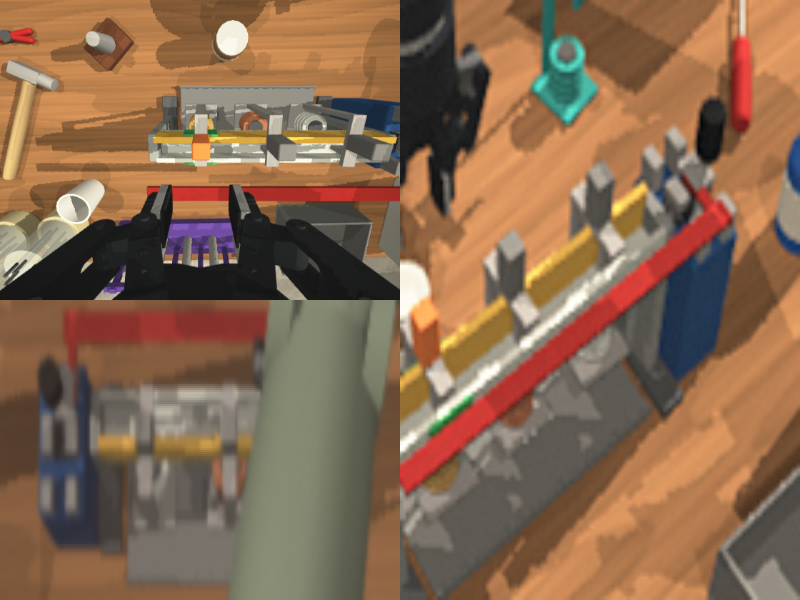

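Run:
```python
from h import *
import pickle
p=pickle.load(open('w5.pkl','rb'));a=cv2.imread('pics/w5.png');h=cv2.cvtColor(a,cv2.COLOR_BGR2HSV)
m=cv2.inRange(h,(4,140,190),(18,255,255))[150:240,230:330]
k,l,st,ce=cv2.connectedComponentsWithStats(m);i=1+st[1:,4].argmax()
c=ce[i]+[230,150];print('orange',st[i],c,onz(p,*c,266))
P={}
for n,f,(x0,x1,y0,y1) in(('scene','s5',(338,375,150,200)),('top','t5',(195,235,170,200))):
    im=cv2.imread(f'pics/{f}.png');m=(im.max(2)<48).astype(np.uint8)[y0:y1,x0:x1]
    k,l,st,ce=cv2.connectedComponentsWithStats(m)
    for i in range(1,k):
        if st[i,4]>15: print(n,st[i]+[x0,y0,0,0,0],ce[i]+[x0,y0])
    i=1+st[1:,4].argmax();P[n]=ce[i]+[x0,y0]
print(two(eyes.camera_params('scene'),P['scene'],eyes.camera_params('top'),P['top']))
mv([530,225,400],-.023+np.pi)
```

```text
orange [ 39  39  26  35 626] [281.56230032 210.7971246 ] [565.00988595 -80.63603146 266.        ]
scene [354 165  10  16 120] [358.325      172.31666667]
(array([599.76638778, 221.48068875, 258.85629142]), np.float64(12.705929322336003))
move [ 0.0909  0.6102 -0.089 ] roll -0.0001
```

Request:
drive_tool(rows=[{"translation": [0.05,0.3,-0.09],"roll": 0,"jaw": -1},{"translation": [0.07,0.6,-0.09],"roll": 0,"jaw": -1},{"translation": [0.07,0.6,-0.09],"roll": 0,"jaw": -1},{"translation": [0.07,0.6,-0.09],"roll": 0,"jaw": -1},{"translation": [0.07,0.6,-0.09],"roll": 0,"jaw": -1},{"translation": [0.07,0.6,-0.09],"roll": 0,"jaw": -1},{"translation": [0.07,0.6,-0.09],"roll": 0,"jaw": -1}])

```text
clock: 11.55
position: [540.2, 219.3, 399.5]
tcp_rot: [-3.14, -0.002, 3.119]
force: [0.6, 0.1, -0.3]
gripper_width: 85.2
gripper_force: 0.0
```

Run:
```python
from h import *
import pickle
o=get_obs();p=eyes.camera_params('wrist');print(o['position'],o['tcp_rot'],p['xyz'])
a=eyes.camera('wrist')[:,:,::-1];cv2.imwrite('pics/w6.png',a);pickle.dump(p,open('w6.pkl','wb'))
u,v=proj(p,[597,223,284]).astype(int);print(u,v)
g=a[max(v-70,0):v+70,max(u-93,0):u+93];cv2.imwrite('pics/c6.png',cv2.resize(g,None,fx=4,fy=4,interpolation=cv2.INTER_NEAREST))
```

```text
[540.17584916 219.28656057 399.49597517] [-3.14037616e+00 -2.17691981e-03  3.11856546e+00] [464.91107145 221.39242336 541.60129019]
286 272
```

View pics/c6.png

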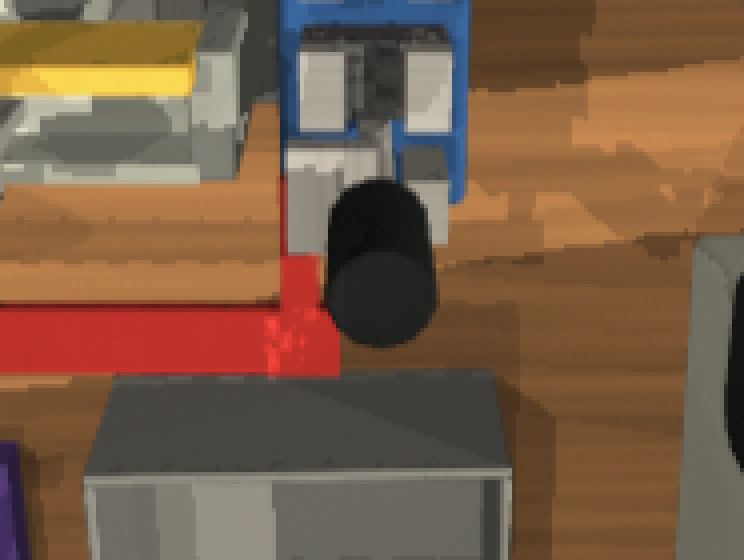

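Run:
```python
from h import *
import pickle
p=pickle.load(open('w6.pkl','rb'));K=onz(p,288.5,276.5,284);print(K)
mv([K[0],K[1],310],-.023+np.pi);mv([K[0],K[1],250],-.023+np.pi)
```

```text
[601.18386861 225.09723793 284.        ]
move [-0.1215  0.016   0.1793] roll -0.0002
move [-0.1217  0.0161  0.2993] roll -0.0002
```

Request:
drive_tool(rows=[{"translation": [-0.121,0.016,0.1],"roll": 0,"jaw": -1},{"translation": [-0.121,0.016,0.18],"roll": 0,"jaw": -1},{"translation": [-0.121,0.016,0.18],"roll": 0,"jaw": -1},{"translation": [-0.121,0.016,0.3],"roll": 0,"jaw": -1},{"translation": [-0.121,0.016,0.3],"roll": 0,"jaw": -1},{"translation": [-0.121,0.016,0.3],"roll": 0,"jaw": 1},{"translation": [-0.121,0.016,0.3],"roll": 0,"jaw": 1},{"translation": [-0.121,0.016,0.3],"roll": 0,"jaw": 1},{"translation": [-0.121,0.016,0.3],"roll": 0,"jaw": 1},{"translation": [-0.121,0.016,0.3],"roll": 0,"jaw": 1}], newtons=40)

```text
clock: 12.85
position: [602.5, 224.6, 253.2]
tcp_rot: [-3.139, 0.004, 3.117]
force: [-0.2, -4.7, 6.6]
gripper_width: 24.8
gripper_force: 39.1
```

Request:
drive_tool(rows=[{"translation": [0,0,-0.015],"roll": 0,"jaw": 1},{"translation": [0,0,-0.03],"roll": 0,"jaw": 1},{"translation": [0,0,-0.045],"roll": 0,"jaw": 1},{"translation": [0,0,-0.054],"roll": 0,"jaw": 1},{"translation": [0,0,-0.054],"roll": 0,"jaw": 1}])

```text
clock: 13.48
position: [601.5, 224.6, 278.1]
tcp_rot: [-3.138, 0.0, 3.117]
force: [0.1, -5.5, -2.6]
gripper_width: 24.9
gripper_force: 39.4
```

Request:
drive_tool(rows=[{"translation": [0.015,0,0],"roll": 0,"jaw": 1},{"translation": [0.035,0,0],"roll": 0,"jaw": 1},{"translation": [0.055,0,0],"roll": 0,"jaw": 1},{"translation": [0.07,0,0],"roll": 0,"jaw": 1},{"translation": [0.078,0,0],"roll": 0,"jaw": 1},{"translation": [0.078,0,0],"roll": 0,"jaw": 1}])

```text
clock: 14.22
position: [564.5, 225.5, 278.6]
tcp_rot: [-3.138, 0.005, 3.117]
force: [6.6, -5.3, -2.8]
gripper_width: 24.8
gripper_force: 39.4
```

Request:
drive_tool(rows=[{"translation": [-0.002,0,0.015],"roll": 0,"jaw": 1},{"translation": [-0.002,0,0.03],"roll": 0,"jaw": 1},{"translation": [-0.002,0,0.045],"roll": 0,"jaw": 1},{"translation": [-0.002,0,0.05],"roll": 0,"jaw": 1},{"translation": [-0.002,0,0.05],"roll": 0,"jaw": 1}])

```text
clock: 14.85
position: [564.5, 225.5, 253.4]
tcp_rot: [-3.138, 0.002, 3.117]
force: [2.7, -6.1, -1.2]
gripper_width: 24.7
gripper_force: 39.8
```

Back down at 253.4, so the pin is in the notch. Release and rise.

Request:
drive_tool(rows=[{"translation": [0,0,0],"roll": 0,"jaw": 0.2},{"translation": [0,0,0],"roll": 0,"jaw": -0.4},{"translation": [0,0,0],"roll": 0,"jaw": -0.4},{"translation": [0,0,0],"roll": 0,"jaw": -0.4},{"translation": [0,0,-0.05],"roll": 0,"jaw": -0.4},{"translation": [0,0,-0.15],"roll": 0,"jaw": -0.4},{"translation": [0.1,0,-0.26],"roll": 0,"jaw": -0.4},{"translation": [0.16,-0.1,-0.3],"roll": 0,"jaw": -0.4},{"translation": [0.16,-0.2,-0.3],"roll": 0,"jaw": -0.4},{"translation": [0.16,-0.2,-0.3],"roll": 0,"jaw": -0.4},{"translation": [0.16,-0.2,-0.3],"roll": 0,"jaw": -0.4}])

```text
clock: 16.23
position: [481.0, 129.0, 402.9]
tcp_rot: [3.141, 0.0, 3.118]
force: [-0.1, 0.2, 0.1]
gripper_width: 60.0
gripper_force: 0.0
```

Run:
```python
from h import *
o=get_obs();p=eyes.camera_params('wrist');print(o['position'],o['force'])
a=eyes.camera('wrist')[:,:,::-1];cv2.imwrite('pics/w7.png',a)
K=proj(p,[563,225,284]);print('knob expected px (down)',K,'if 20 up',proj(p,[563,225,304]));print('orange exp',proj(p,[565,-80.6,266]))
g=cv2.resize(a,(784,588));cv2.imwrite('pics/c7.png',g)
```

```text
[481.01521786 129.04794323 402.8873418 ] [-0.13540774  0.17923741  0.08021985]
knob expected px (down) [387.05826508 292.84087881] if 20 up [394.46698181 305.1392374 ]
orange exp [ 67.94150064 291.63737771]
```

View pics/c7.png

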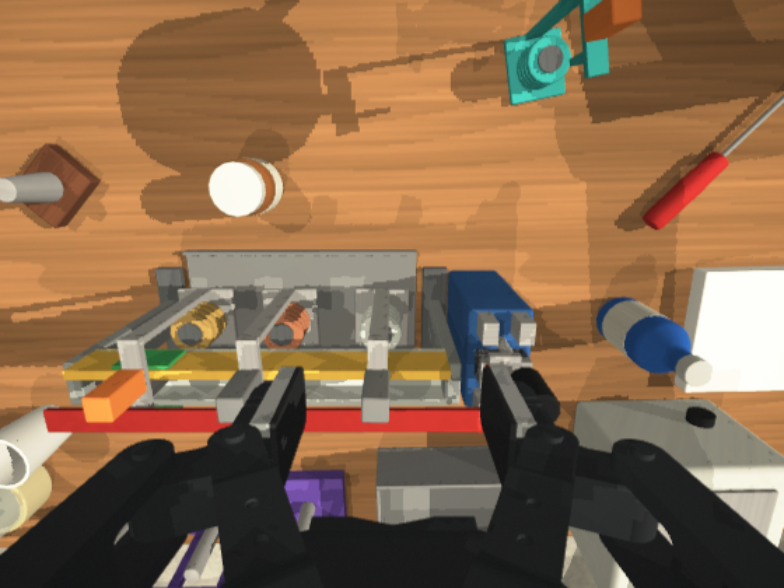

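Run:
```python
from h import *
x=onz(eyes.camera_params('wrist'),290,291.5,228)-[569.1+.0232*120,0,0];print(x)
if 14<x[0]<30: print(arm.sign_off())
```

```text
[ 20.37517377 137.73272404 228.        ]
the job is handed in; nothing more can be done
None
```

The job is handed in after about 16 s of robot time; no verdict came back. The last measurements put the orange carrier hanging in the free bay within about 2 mm, the lever down in the near notch and the keeper bar about 20 mm behind the lip (22 mm is locked).

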